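Load the film roll on its unwind stand

TASK

The roll of bag film lies at the foot of the small steel unwind stand. With your fingers behind it, push it slowly up the ramp to the end stop, never letting it run back, until the two spring dogs in the deck have come up behind it and hold it there. Then tip the brake lever over from its parked position so that it rests on the roll; do not grip or lift the roll, and leave the things lying round the stand where they are.

Things in the scene. Friction and masses are not known exactly. Their poses are not given: they have to be found in the camera images.
- roll_stand: Unwind stand of bare steel sheet on a tube frame, fixed to the table, 340 mm long, 165 wide, 200 high. Origin: on the table top under its middle. x is level and points uphill from loading lip to end stop, y across, z up. The ramp rises 0.14 rad (8 deg) to +x from a crease at x = -125, z = 16 mm. Flanges 158 mm apart stand 14 mm above the deck.
- ramp (a point): Middle of the crease at the foot of the ramp. x runs up along the deck, y across, z square to the deck. The roll's centre is at x = 5, z = 36 mm in the valley, and at x = 205, z = 36 mm against the end stop (a plate with two rubber bumpers whose face is square to the deck at x = 241; top at z = 56 mm).
- lip_end (a point): Middle of the free edge of the loading lip, the 55 mm long sheet that rises 0.14 rad the other way (to the stand's -x) from the crease, so that the roll lies in a shallow valley. The edge is 24 mm above the table.
- seat (a point): Where the roll's centre is when the roll touches the end stop.
- film_roll: Roll of bag film: whitish cylinder, 72 mm diameter, 150 long, on a brown 39 mm cardboard core that sticks out 6 mm at each end; 0.37 to 0.63 kg. Origin: its centre; y is the cylinder's axis (x, z turn as it rolls). Smooth (friction about 0.35 on everything); rolls freely and runs back if let go on the ramp; 4 mm play to each flange.
- keeper (a joint): Spring keeper: two dark steel dogs, 20 mm wide, 58 mm either side of the ramp's middle, on one shaft. 0 = raised, tips 10 mm above the deck; 0.22 rad = flush. The roll's weight presses them down as it passes uphill; a light spring lifts them once it is past, and they stop it from coming back, with 3 mm of play before the end stop.
- keeper_tip (a point): Midway between the tips of the two dogs (178 mm up the ramp from the crease when raised).
- brake_lever (a joint): Drag brake lever: steel strip with rubber shoe and black end bar, 0.1 kg, on a level axis across the stand. 0 = parked, leaning 0.61 rad back past upright, away from the roll, kept by its weight; upright at 0.61; growing = towards the roll. Past upright it falls by itself (damped, about 1 s) and rests on a seated roll at about 2.4 rad (2.6 with no roll). 1 N at the bar moves it.
- brake_pivot (a point): Pivot of the brake lever, in the middle of a 33 mm wide clevis above the end stop: 260 mm up the ramp from the crease and 82 mm above the deck plane, square to it.
- brake_bar (a point): Middle of the black cross bar of the brake lever: 10 mm thick, 56 mm long, parallel to the stand's y axis, 83 mm from the lever's pivot.
- tape_roll: Loose roll of masking tape lying flat, 103 mm across, 25 mm high, on the robot's side of the stand; leave it alone. Origin: centre of its underside.
- marker: Loose marker pen, 135 mm long, on the robot's side of the stand; leave it alone. Origin: centre of its underside.
- scissors: Loose scissors, 199 mm long, on the far side of the stand; leave them alone. Origin: centre of the underside.
- timer: Loose small kitchen timer, 70 x 66 x 21 mm, on the far side of the stand; leave it alone. Origin: centre of its underside.
Mind the look-alikes: they are no part of the job. What is shaped like the film_roll but red is not meant.

How it is judged:
By the outcome, as a careful person would: the job done as asked, in the order asked, and still so for the second after the job is handed in, with the robot touching nothing.
It also fails if it takes over 61 s, if anything falls off the work surface, if the arm or the gripper's body presses on something with over 40 N, if the wrist force passes 120 N, or if a joint passes its speed limit or range.

ROBOT

A 7-joint arm with a two-finger parallel gripper is mounted at the origin on a cart in front of the work surface, level with it; the furniture and walls round the work are solid. World frame = base frame: x ahead of the robot, y to its left, z up, the work surface at z = 0. Lengths are in m, angles in rad, forces in N, time in s.
With the tool pointing down it reaches from about 0.425 to 0.95 m from the base axis. Payload 4.7 kg.
Tool frame: the origin (TCP) lies between the finger pads; the fingertips stand 25 mm ahead of it and the grasp point (between the pads) lies 6 mm ahead of it; z points along the fingers, y is the line along which they close (so a half turn about z gives the same grasp; the last joint's range is limited). The gripper opens to 85 mm and grips with 20 to 120 N. Pads are 22 mm wide; open, the fingers measure 114 mm over their backs; the gripper's body (76 mm by 85 mm) begins 54 mm behind the grasp point. The pads swing forward as they close: fully open they stand 13 mm farther back than shut.
Start: joints at [-1.342, 0.469, -0.049, 1.532, 0.024, 1.141, -0.082], TCP at [0.172, 0.653, 0.224] pointing down, gripper open.
Joint ranges: [-2.59, 2.59], [-0.33, 1.99], [-1.39, 1.29], [0.1, 2.45], [-1.04, 4.18], [0.21, 1.99], [-2.66, 2.66]. Speed limits (rad/s): [2.57, 2.57, 3.14, 3.14, 3.14, 3.14, 3.14].

INTERFACE

Orientations are given as a 3x3 rotation matrix whose columns are the frame's x, y, z axes.
In Python, from rig import * gives the robot as it stands. Calls block until the motion is done:
- movep(position, orientation): joint-space move of the TCP to a pose.
- move_l(position, attitude=None, feed=0.15, until_force=None): straight line of the TCP; attitude=None keeps the orientation; feed is the mean speed in m/s. With until_force (N) it stops when the force on the tool has changed by that much, and returns True; else False.
- move_joints(angles): joint-space move.
- command_gripper(opening, newtons=None): finger opening in m; newtons is the grip in N (None keeps the last); returns when the fingers have stopped.
- sleep(seconds).
- inverse_kinematics(position, orientation): joint angles nearest the present ones, or None.
- sense(): the state.
- camera(name): name is "scene" or "top" or "wrist"; returns (picture, depth): 480x640x3 uint8, red, green, blue; 480x640 float32, m along the optical axis (not along the pixel's ray), 0 where there is no reading.
- camera_params(name): a dict with "K" (3x3 intrinsics, pixels), "position" and "rotation" of the camera in the world; the wrist camera has in their place "tool_from_camera" (4x4, takes a point from camera to tool coordinates, whose origin is the TCP and whose axes are the flange's). Camera axes: x right, y down, z forward; pixel columns grow to the right and rows downward; lengths in m; the calibration is good to about 2 mm. A picture is of the moment at which its call begins: read the wrist's pose just before it. camera_params takes no time and is no camera call.
A pose or a line that the arm cannot do raises Unreachable and nothing moves.
- finish_job(): hands the job in; it is judged then, once.
The state is a dict: "time_s": time; "joint_pos": joint angles; "qd": joint speeds; "joint_efforts": joint torques, N m; "position": TCP position; "tcp_rot": TCP orientation; "wrist_force": force on the tool from outside, world axes, zero at the start; "ft_torque": the same for the moment, N m; "finger_gap": finger opening in m; "gripper_force": force on a finger pad.
Only numpy, scipy, OpenCV 4.12 (cv2) and the standard library are available. Lean on these libraries where they do the work, as an engineer would, in place of code of your own. Each camera call takes 0.05 s, during which the arm holds its last target. There are 200 camera calls.

## Working session

There is one attempt and no reset: what is moved stays moved. The work goes in short steps, each a Python script; the robot and the scene stay as the last script left them, time stands still between calls to the robot, and variables do not carry over. Pictures are saved under pics/ and viewed, at most 10 in all, crops included, and the job is handed in when it is done.

```bash
ls; mkdir -p pics; python3 - <<'E'
from rig import *
import cv2,numpy as np,pickle
d={}
for n in("scene","top"):
    p,z=camera(n); d[n]=(p,z,camera_params(n)); cv2.imwrite(f"pics/{n}0.png",p[:,:,::-1]); c=d[n][2]; print(n,c["K"].tolist(),c["position"],c["rotation"], (z>0).mean())
pickle.dump(d,open("v0.pkl","wb")); print(sense())
E
```

```text
pics
scene [[473.95006458445835, 0.0, 311.66916267355873], [0.0, 473.95006458445835, 239.12119169698622], [0.0, 0.0, 1.0]] [-0.11372388 -0.55708018  0.60300578] [[ 0.67165166 -0.3207312   0.66784396]
 [-0.74086569 -0.2925188   0.60460795]
 [ 0.00144028 -0.90086861 -0.43408948]] 0.9405110677083334
top [[436.2807757697145, 0.0, 315.9176410173698], [0.0, 436.2807757697145, 243.0327168588801], [0.0, 0.0, 1.0]] [0.48761484 0.06883473 1.0809595 ] [[ 0.0132399  -0.99665     0.08070614]
 [-0.99985409 -0.01232464  0.01182827]
 [-0.01079397 -0.08085097 -0.99666775]] 0.99607421875
{'time_s': 0.1, 'joint_pos': array([-1.34191293,  0.46936426, -0.04858518,  1.53354082,  0.02409839,
        1.1409733 , -0.08228223]), 'qd': array([ 5.81861788e-04,  5.54428344e-05, -1.20376184e-03, -2.97084788e-03,
       -7.63357823e-04, -4.47081071e-05, -6.96638103e-04]), 'joint_efforts': array([ 9.19246813e-04, -5.11513281e+01, -4.67403803e-02, -2.38387799e+01,
        1.08253083e-02,  4.40394098e-03, -5.95145650e-06]), 'position': array([0.1719433 , 0.65220351, 0.22327823]), 'tcp_rot': array([[-9.66966804e-01,  2.54902058e-01, -3.75473566e-04],
       [ 2.54902327e-01,  9.66965384e-01, -1.65835180e-03],
       [-5.96473464e-05, -1.69928023e-03, -9.99998554e-01]]), 'wrist_force': array([-0.79083349,  0.35521863,  0.15690912]), 'ft_torque': array([4.94217126e-02, 4.37339721e-03, 7.40087618e-05]), 'gripper_force': 0.0, 'finger_gap': 0.08533649358647376}
```

View pics/scene0.png

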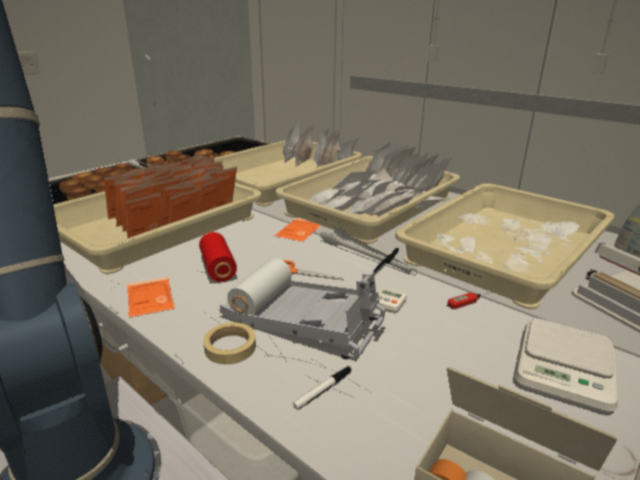

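View pics/top0.png

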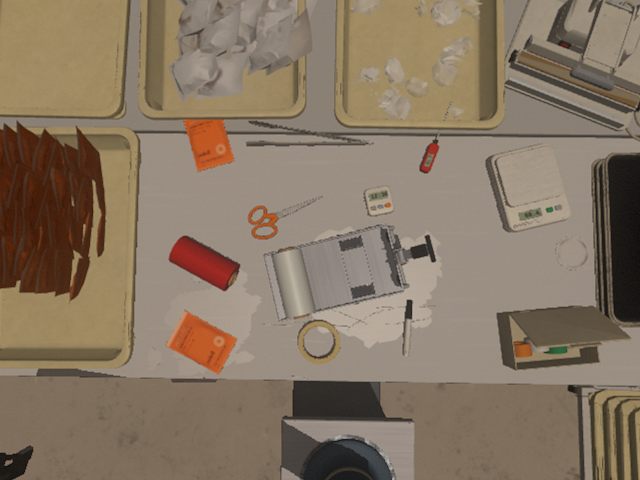

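Candidates in top: whitish cylinder at (294,283), with brown core, lying in the valley of the stand; red cylinder at (204,262), the look-alike. I choose the white one at (294,283), and check it in a close crop while measuring.

```bash
cat > h.py <<'E'
import numpy as np,cv2
def cloud(z,c):
    K=c["K"];v,u=np.mgrid[:480,:640]
    P=np.stack([(u-K[0,2])/K[0,0]*z,(v-K[1,2])/K[1,1]*z,z],-1)
    return P@np.array(c["rotation"]).T+np.array(c["position"])
def line(P):
    m=np.median(P,0);w,V=np.linalg.eigh(np.cov((P-P.mean(0)).T));return P.mean(0),V[:,-1],np.sqrt(w)
E
python3 - <<'E'
from h import *
import pickle
d=pickle.load(open("v0.pkl","rb"))
p,z,c=d["top"];W=cloud(z,c)
cr=p[200:335,245:450];cv2.imwrite("pics/crop1.png",cv2.resize(cr[:,:,::-1],None,fx=3.9,fy=3.9,interpolation=cv2.INTER_CUBIC))
print("table z",np.median(W[330:345,380:395,2]))
def reg(u0,u1,v0,v1,zl,zh):
    m=np.zeros(z.shape,bool);m[v0:v1,u0:u1]=1
    m&=(W[...,2]>zl)&(W[...,2]<zh);return W[m]
R=reg(268,320,240,325,.06,.12);m,dr,s=line(R[:,:2]);print("roll",len(R),m,dr,s,R[:,2].max())
q=(R[:,:2]-m)@dr;print("ext",q.min(),q.max(), "perp",np.percentile((R[:,:2]-m)@[-dr[1],dr[0]],[1,99]))
B=reg(400,450,225,275,.12,.25);print("lever");
for a in np.arange(.11,.25,.01):
    b=reg(370,450,215,290,a,a+.01)
    if len(b):print(round(a,2),len(b),b.mean(0),b.min(0),b.max(0))
S=reg(255,415,215,325,.012,.2)
r=cv2.minAreaRect(S[:,:2].astype(np.float32)*1000);print("stand rect",r,cv2.boxPoints(r))
p2,z2,c2=d["scene"];W2=cloud(z2,c2)
m=(W2[...,2]>.12)&(abs(W2[...,0]-.5)<.25)&(abs(W2[...,1]+.1)<.25)
print("scene hi",m.sum());X=W2[m]
for a in np.arange(.12,.25,.01):
    b=X[(X[:,2]>a)&(X[:,2]<a+.01)]
    if len(b):print(round(a,2),len(b),b.mean(0),b.min(0),b.max(0))
E
```

```text
table z -0.0006022941908148116
roll 2029 [0.47568525 0.1327416 ] [-0.96899783 -0.24706925] [0.0195902  0.04466594] 0.09279088608222374
ext -0.08149036224213124 0.08064238905977825 perp [-0.03528514  0.03299622]
lever
0.11 2 [ 0.5384713  -0.10887805  0.11148975] [ 0.52400129 -0.11537357  0.11048452] [ 0.55294131 -0.10238253  0.11249498]
0.12 4 [ 0.53451909 -0.11479543  0.12668867] [ 0.52791167 -0.11698821  0.12586986] [ 0.55201174 -0.11064548  0.12833458]
0.13 79 [ 0.53863511 -0.10078429  0.13731253] [ 0.51878954 -0.11679863  0.13126188] [ 0.55777505 -0.08661464  0.13992188]
0.14 74 [ 0.53861192 -0.10683802  0.14356272] [ 0.52081657 -0.11694602  0.14006481] [ 0.55532578 -0.09478051  0.14944567]
0.15 41 [ 0.54199705 -0.11675756  0.15521523] [ 0.53306068 -0.12374824  0.15028312] [ 0.55205181 -0.11204941  0.15990251]
0.16 27 [ 0.54340784 -0.12098134  0.16706369] [ 0.53063218 -0.12588271  0.16041075] [ 0.5557321  -0.11678368  0.16994877]
0.17 55 [ 0.54353954 -0.1259405   0.17547428] [ 0.53229535 -0.13162413  0.1701869 ] [ 0.55709397 -0.11994765  0.17980831]
0.18 56 [ 0.54604954 -0.1323054
[... 1078 characters left out ...]
12  0.15487452] [ 0.53302463 -0.12710114  0.15057608] [ 0.53805237 -0.11759408  0.15943303]
0.16 20 [ 0.53651253 -0.12938875  0.16590468] [ 0.53108877 -0.13394291  0.16066245] [ 0.54683238 -0.12570418  0.16950713]
0.17 29 [ 0.53638475 -0.1338997   0.17489526] [ 0.53299697 -0.14043225  0.17047586] [ 0.54106324 -0.12742322  0.17954758]
0.18 24 [ 0.53803715 -0.14005404  0.18457021] [ 0.53492655 -0.14493014  0.1803716 ] [ 0.54183376 -0.13414178  0.18979475]
0.19 25 [ 0.54006296 -0.14879119  0.19640308] [ 0.52454298 -0.16076617  0.19067248] [ 0.57008264 -0.13980109  0.19988148]
0.2 93 [ 0.54828152 -0.15376032  0.20407398] [ 0.52456863 -0.16330302  0.20012462] [ 0.58068404 -0.14312337  0.20676732]
```

View pics/crop1.png

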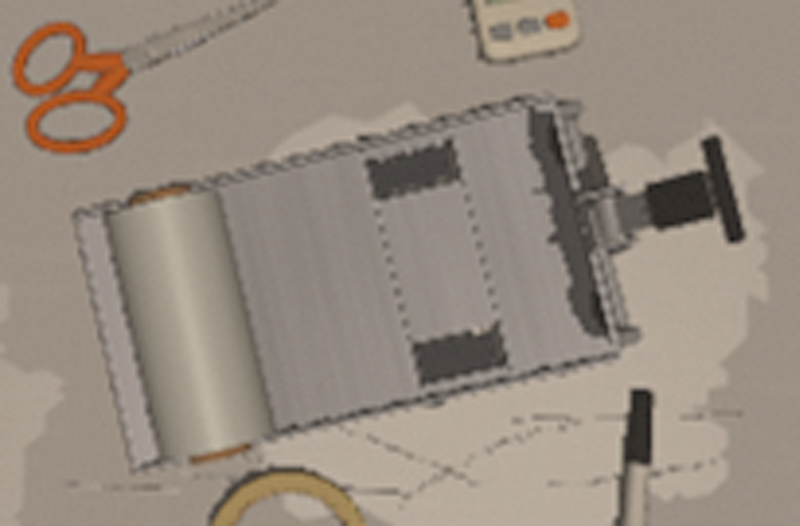

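Crop: whitish cylinder with brown core ends, lying in the valley at about crop (190,325). That is the wanted roll. The dogs are dark patches at (413,170) and (460,352), and the brake bar is at (723,190). The measured roll-to-bar distance of 294 mm and its direction match the drawing, so I can act.

```bash
cat >> h.py <<'E'
r0=np.array([.4757,.1327]);u=np.array([.247,-.969]);u/=np.linalg.norm(u);v=np.array([-u[1],u[0]])
O=r0+.125*u; a=.14
def stand(x,y,z): return np.r_[O+x*u+y*v,z]
def ramp(x,y,z): return stand(-.125+x*np.cos(a)-z*np.sin(a),y,.016+x*np.sin(a)+z*np.cos(a))
def att(tilt,s):
    n=np.r_[-np.sin(tilt)*u,np.cos(tilt)];Y=s*np.r_[v,0];return np.stack([np.cross(Y,-n),Y,-n],1)
E
python3 - <<'E'
from h import *
from rig import *
import pickle
for s in(1,-1):
    print(s,[np.round(q,2) if q is not None else None for q in (inverse_kinematics(ramp(-.056,0,.049),att(a,s)),inverse_kinematics(ramp(.164,0,.049),att(a,s)),inverse_kinematics(stand(.21,0,.22),att(0,s)))])
S=1 if inverse_kinematics(ramp(-.056,0,.049),att(a,1)) is not None else -1
q={k:inverse_kinematics(ramp(-.056,0,.049),att(a,k)) for k in(1,-1)}
q0=sense()["joint_pos"];S=min((k for k in q if q[k] is not None),key=lambda k:abs(q[k]-q0).max());print("S",S)
command_gripper(.05)
movep(ramp(-.056,0,.16),att(a,S))
hit=move_l(ramp(-.056,0,.049),feed=.08,until_force=5)
s=sense();print(hit,s["time_s"],s["position"],ramp(-.056,0,.049),s["wrist_force"],s["finger_gap"])
p,z=camera("scene");cv2.imwrite("pics/s1.png",cv2.resize(p[220:370,180:430,::-1],None,fx=3,fy=3))
E
```

```text
1 [array([-0.85,  0.44,  0.36,  2.1 , -0.03,  0.66, -0.25]), array([-0.58,  0.41,  0.57,  2.09, -0.13,  0.67,  0.29]), array([-0.43,  0.46,  0.95,  1.78, -0.41,  1.11,  0.91])]
-1 [array([-0.37,  0.44, -0.24,  2.07,  0.36,  0.72,  2.52]), array([-0.94,  0.63,  1.11,  2.11, -0.62,  0.78, -2.36]), array([-0.52,  0.53,  1.12,  1.79, -0.52,  1.16, -2.12])]
S 1
False 3.9833 [0.46063816 0.19335185 0.05713899] [0.46031421 0.19305963 0.05670617] [0.13502065 0.0079538  0.07261029] 0.049816938762233386
```

View pics/s1.png

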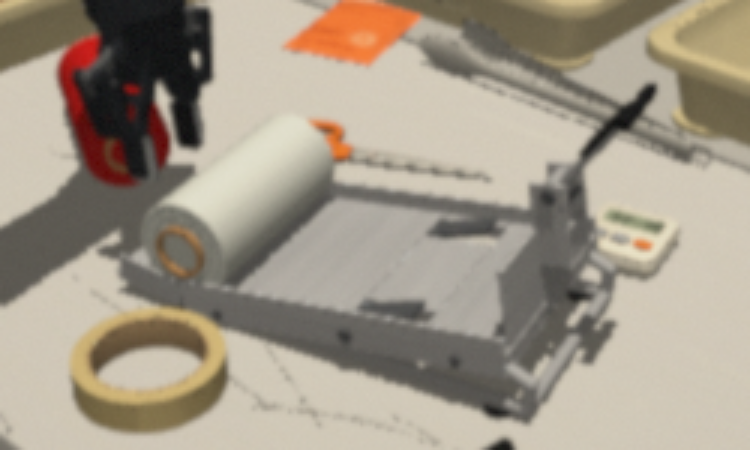

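The picture shows the fingers (tips near (145,175) and (190,140)) left of and behind the white roll at (240,200), with the lever parked at (620,120). I'll check by projection that the tips are low enough.

```bash
python3 - <<'E'
from h import *
from rig import *
c=camera_params("scene");s=sense()
R=s["tcp_rot"]
for o in([0,.03,.025],[0,-.03,.025],[0,.03,.015],[0,-.03,.015]):
    P=s["position"]+R@np.array(o);k=c["K"]@(np.array(c["rotation"]).T@(P-c["position"]));k=k[:2]/k[2];print(o,P,(k-[180,220])*3)
E
```

```text
[0, 0.03, 0.025] [0.49059061 0.1973874  0.03242482] [197.42216845 185.11372152]
[0, -0.03, 0.025] [0.43245201 0.18255839 0.03236549] [150.86097342 221.78489229]
[0, 0.03, 0.015] [0.49023735 0.19873278 0.04232761] [195.18466072 173.69079245]
[0, -0.03, 0.015] [0.43209875 0.18390377 0.04226828] [148.35816318 209.9744559 ]
```

```bash
python3 - <<'E'
from h import *
from rig import *
p,z=camera("scene");W=cloud(z,camera_params("scene"))
c=p[225:315,190:310,::-1];cv2.imwrite("pics/s2.png",cv2.resize(c,None,fx=6,fy=6,interpolation=cv2.INTER_CUBIC))
for vv in range(262,296,3):
    print(vv,[ (uu,int(p[vv,uu].sum()),np.round(W[vv,uu]*1000).astype(int).tolist()) for uu in (226,229,242,245)])
E
```

```text
262 [(226, 86, [426, 180, 117]), (229, 101, [436, 183, 112]), (242, 68, [483, 197, 88]), (245, 173, [490, 195, 86])]
265 [(226, 83, [426, 181, 109]), (229, 171, [436, 182, 105]), (242, 53, [485, 200, 78]), (245, 131, [488, 193, 80])]
268 [(226, 80, [-114, -557, 603]), (229, 262, [434, 181, 99]), (242, 199, [486, 202, 69]), (245, 182, [487, 193, 72])]
271 [(226, 79, [426, 182, 94]), (229, 268, [432, 180, 92]), (242, 591, [554, 289, 0]), (245, 577, [562, 287, -3])]
274 [(226, 72, [425, 182, 87]), (229, 247, [432, 181, 84]), (242, 491, [545, 278, -1]), (245, 567, [552, 276, -4])]
277 [(226, 71, [424, 182, 80]), (229, 193, [431, 180, 78]), (242, 264, [535, 267, -2]), (245, 491, [538, 259, 0])]
280 [(226, 214, [429, 189, 67]), (229, 259, [433, 184, 68]), (242, 452, [527, 258, -3]), (245, 616, [439, 135, 85])]
283 [(226, 262, [489, 273, -1]), (229, 265, [494, 267, -1]), (242, 624, [424, 127, 87]), (245, 644, [428, 122, 87])]
286 [(226, 265, [479, 261, 0]), (229, 260, [487, 258, -3]), (242, 649, [417, 119, 86]), (245, 651, [423, 116, 85])]
289 [(226, 259, [474, 254, -4]), (229, 301, [475, 244, 0]), (242, 558, [409, 110, 86]), (245, 642, [412, 104, 87])]
292 [(226, 262, [462, 239, 0]), (229, 342, [398, 140, 71]), (242, 337, [409, 110, 79]), (245, 435, [409, 101, 83])]
295 [(226, 279, [456, 231, -2]), (229, 332, [398, 141, 63]), (242, 337, [407, 109, 73]), (245, 338, [409, 101, 75])]
```

View pics/s2.png

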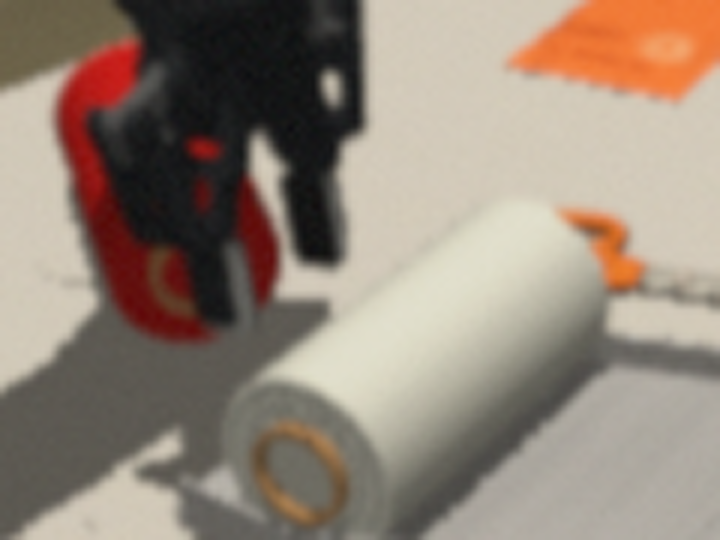

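The depth shows the real tips at z≈67 mm, not 32: white roll top at 87 mm and table at 0 both read right, so the tip is about 35 mm short along the tool axis. I'll go down 30 mm more along the tool axis with a light touch guard and re-measure.

```bash
python3 - <<'E'
from h import *
from rig import *
hit=move_l(ramp(-.056,0,.017),feed=.03,until_force=3)
s=sense();print(hit,s["time_s"],s["position"],ramp(-.056,0,.017),s["wrist_force"],s["joint_pos"])
p,z=camera("scene");W=cloud(z,camera_params("scene"))
c=p[225:315,190:310,::-1];cv2.imwrite("pics/s3.png",cv2.resize(c,None,fx=6,fy=6,interpolation=cv2.INTER_CUBIC))
p,z=camera("wrist");cv2.imwrite("pics/w3.png",p[:,:,::-1])
m=(p.sum(2)<150)
print(camera_params("wrist"))
E
```

```text
False 5.3 [0.46157208 0.1888566  0.0251892 ] [0.46141718 0.18873262 0.02501926] [ 0.3210541  -0.60079908 -1.07967674] [-0.82574663  0.49752376  0.34033947  2.11471251 -0.04522622  0.59158451
 -0.2334103 ]
{'K': array([[384.57422885,   0.        , 321.05598951],
       [  0.        , 384.57422885, 240.85802102],
       [  0.        ,   0.        ,   1.        ]]), 'tool_from_camera': array([[ 4.28904452e-04, -9.45322286e-01, -3.26137381e-01,
         8.42217474e-02],
       [ 9.99999802e-01,  5.55927784e-04, -2.96275627e-04,
         4.02308603e-04],
       [ 4.61384785e-04, -3.26137189e-01,  9.45322337e-01,
        -1.48793254e-01],
       [ 0.00000000e+00,  0.00000000e+00,  0.00000000e+00,
         1.00000000e+00]])}
```

View pics/s3.png

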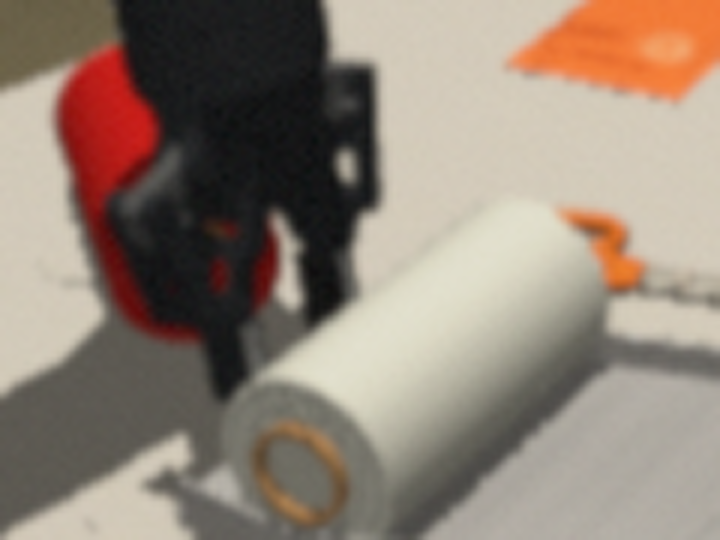

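View pics/w3.png

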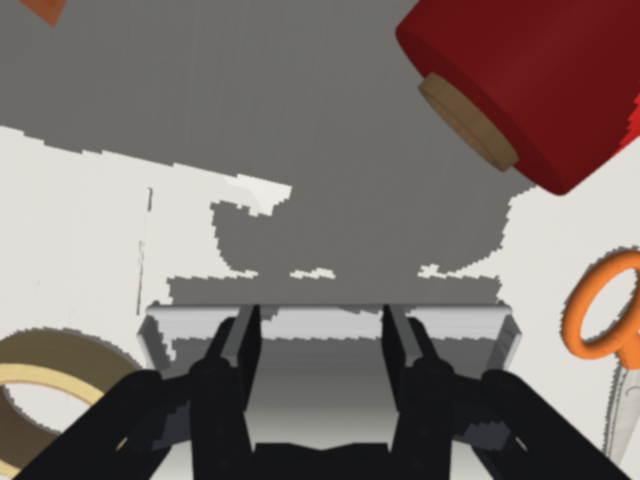

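Tips are now at about 35 mm, just above the lip (wrist picture: tips near (245,310) and (400,310), lip edge at row 305) and behind the roll. The roll is untouched and there is no contact force. Now one slow continuous push.

```bash
python3 - <<'E'
from h import *
from rig import *
move_l(ramp(-.054,0,.014),feed=.03,until_force=4)
hit=move_l(ramp(.164,0,.014),feed=.04,until_force=14)
sleep(.5)
s=sense();n=s["position"];print(hit,s["time_s"],n,"along",(n-ramp(0,0,.014))@ np.r_[u*np.cos(a),np.sin(a)],s["wrist_force"])
p,z=camera("scene");cv2.imwrite("pics/s4.png",cv2.resize(p[220:370,180:430,::-1],None,fx=3,fy=3,interpolation=cv2.INTER_CUBIC))
E
```

```text
True 11.4 [ 0.51331351 -0.01661385  0.05142711] along 0.15741505477474935 [0.86552467 0.70111519 0.70329662]
```

View pics/s4.png

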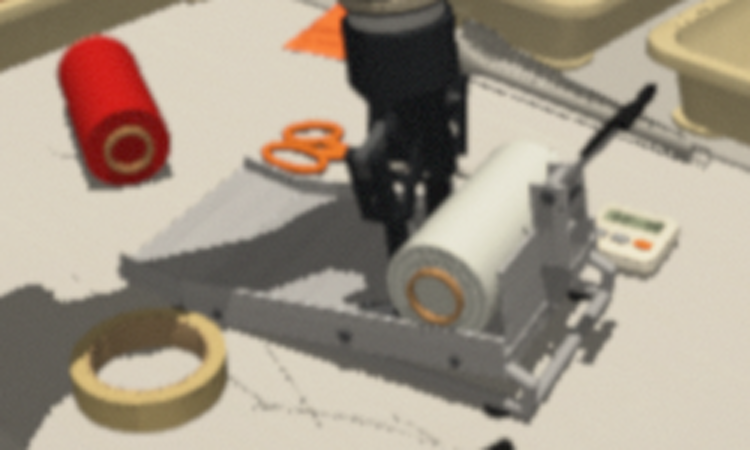

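The roll is up at the end stop (pic (460,240)), with the fingers behind it and the lever still parked at (620,120). I'll press once more to be sure, then back off in small steps and watch whether the dogs hold it.

```bash
cat >> h.py <<'E'
from rig import *
def along():
    s=sense();return (s["position"]-ramp(0,0,.014))@np.r_[u*np.cos(a),0*0+np.sin(a)],s["wrist_force"]@np.r_[u*np.cos(a),np.sin(a)],s["time_s"]
def rollx():
    p,z=camera("scene");W=cloud(z,camera_params("scene"))
    L=W-ramp(0,0,0);X=L@np.r_[u*np.cos(a),np.sin(a)];Y=L[...,:2]@v;Z=L@np.r_[-u*np.sin(a),np.cos(a)]
    m=(abs(Y+.05)<.02)&(Z>.06)&(Z<.08)&(X>-.05)&(X<.23)&(p.sum(2)>330)
    x,zz=X[m],Z[m];A=np.c_[2*x,2*zz,np.ones(len(x))];q=np.linalg.lstsq(A,x**2+zz**2,rcond=None)[0]
    return np.median(x),len(x),q[:2]
E
python3 - <<'E'
from h import *
print(rollx())
h=move_l(ramp(.164,0,.014),feed=.02,until_force=18);print(h,along());sleep(.4);print(along(),rollx())
for d in(.003,.006,.009):
    move_l(ramp(.1575-d,0,.014),feed=.01);sleep(.2);print(along(),rollx())
E
```

```text
(np.float64(0.2136587331016315), 268, array([0.20543691, 0.03849345]))
False (np.float64(0.15781856938059952), np.float64(-15.291951379797853), 11.9833)
(np.float64(0.1578274871396203), np.float64(-14.348887982546376), 12.3833) (np.float64(0.21329602747611864), 262, array([0.20573492, 0.03821723]))
(np.float64(0.15464377503465665), np.float64(-0.11702386445579138), 13.7333) (np.float64(0.21195380491403037), 272, array([0.20326973, 0.03997144]))
(np.float64(0.15153884179404328), np.float64(-0.48572497867417275), 14.4333) (np.float64(0.21127153813599872), 275, array([0.20327075, 0.03926591]))
(np.float64(0.14851478449674008), np.float64(0.06772547458148151), 15.1333) (np.float64(0.21187374537735423), 273, array([0.20302285, 0.0379845 ]))
```

The dogs hold: the roll settled back about 2 mm and stayed while the fingers withdrew 9 mm. Now the fingers come clear and tip the lever from behind.

```bash
python3 - <<'E'
from h import *
move_l(ramp(.115,0,.016),feed=.05); move_l(ramp(.115,0,.26),feed=.15)
print(rollx(),sense()["time_s"])
command_gripper(0.0)
movep(stand(.215,0,.28),att(0,1))
print(move_l(stand(.215,0,.185),feed=.08,until_force=3))
p,z=camera("scene");W=cloud(z,camera_params("scene"))
L=W-stand(.215,0,0);m=(np.hypot(L[...,0],L[...,1])<.02)&(z>0);print("tip z",np.percentile(W[m][W[m][:,2]>.1][:,2],[0,1,5]),sense()["time_s"])
cv2.imwrite("pics/s5.png",cv2.resize(p[170:370,230:480,::-1],None,fx=3,fy=3,interpolation=cv2.INTER_CUBIC))
E
```

```text
(np.float64(0.21139047742286693), 277, array([0.20298327, 0.0386299 ])) 17.8333
False
tip z [0.19142226 0.19359475 0.19609319] 20.7833
```

View pics/s5.png

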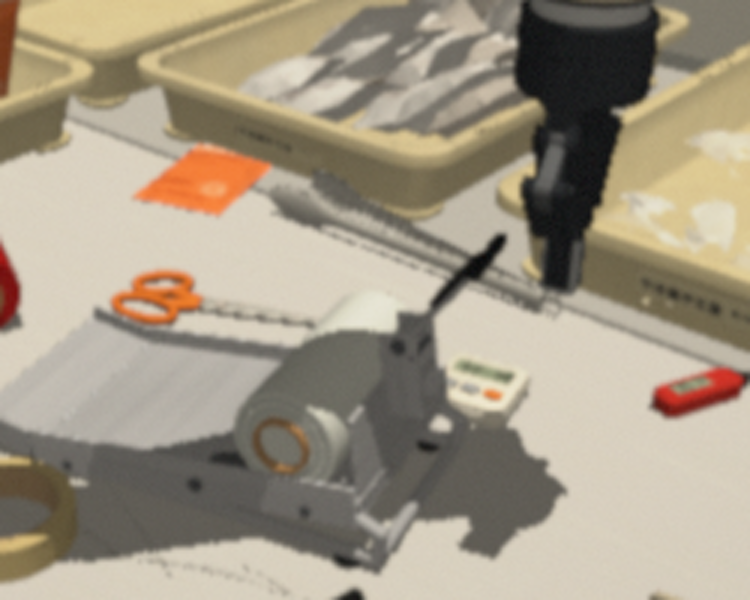

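The roll is held against the stop at (300,410) and the closed fingers (tip at (560,285)) stand behind the bar at (500,240). I'll lower a few mm and push.

```bash
python3 - <<'E'
from h import *
move_l(stand(.215,0,.178),feed=.05,until_force=3)
print(move_l(stand(.113,0,.182),feed=.05,until_force=12),sense()["wrist_force"])
move_l(stand(.19,0,.20),feed=.1);sleep(1)
print(rollx())
move_l(stand(.19,0,.33),feed=.15)
p,z=camera("scene");print(sense()["time_s"])
cv2.imwrite("pics/s6.png",cv2.resize(p[170:370,230:480,::-1],None,fx=3,fy=3,interpolation=cv2.INTER_CUBIC))
E
```

```text
False [-0.02872322 -0.05999743  0.24337481]
(np.float64(0.22143261585481497), 73, array([0.2029049 , 0.03549055]))
26.325
```

View pics/s6.png

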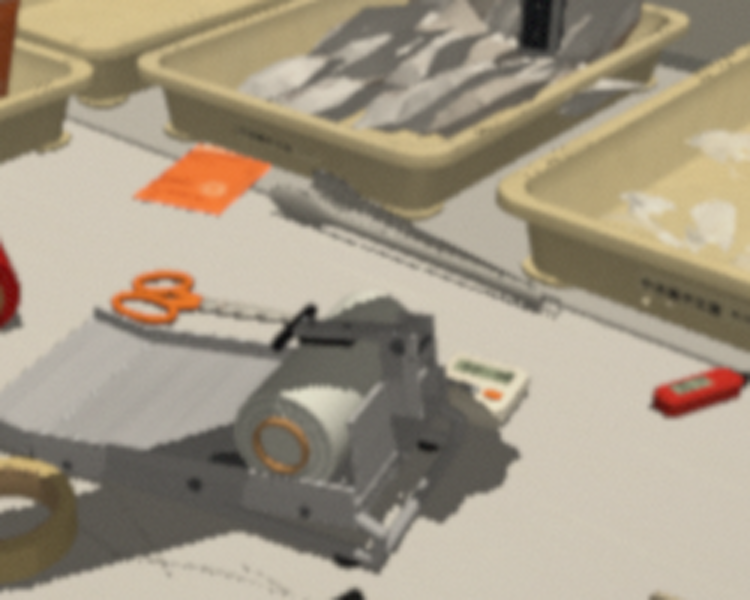

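The lever now lies over on the roll (bar at (295,325)), the roll is still at the stop at (290,430), and the robot is clear. Handing in.

```bash
python3 -c "
from rig import *
print(finish_job())"
```

```text
the job is handed in; nothing more can be done
None
```

The film roll is at the end stop, held by the spring dogs, with the brake lever resting on it; I handed the job in at about 26 s of robot time, and nothing else in the scene was touched.

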